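# Free the seized wing bolt of a slide-box clamp

### The arm

A 7-joint arm with a two-finger parallel gripper is mounted at the origin on a cart in front of the work surface, level with it; the furniture and walls round the work are solid. World frame = base frame: x ahead of the robot, y to its left, z up, the work surface at z = 0. Lengths are in mm, angles in rad, forces in N, time in s.
With the tool pointing down it reaches from about 400 to 875 mm from the base axis. Payload 4.4 kg.
Tool frame: the origin (TCP) lies at the very end of the fingers, on their centre line; the grasp point (between the pads) lies 19 mm behind it; z points along the fingers, x is the direction in which the jaws open and shut, and the axes are right-handed (so a half turn about z gives the same grasp; the last joint's range is limited). The gripper opens to 85 mm and grips with 20 to 120 N. Pads are 22 mm wide; open, the fingers measure 114 mm over their backs; the gripper's body (76 mm by 85 mm) begins 54 mm behind the grasp point. The pads swing forward as they close: fully open they stand 13 mm farther back than shut.
Start: joints at [-1.206, 0.628, 0.038, 1.517, -0.027, 0.996, -0.02], TCP at [271.417, 590.636, 231.313] pointing down, gripper open.
Joint ranges: [-3.06, 3.06], [-0.37, 2.12], [-1.25, 1.32], [0.18, 2.47], [-1.1, 4.24], [0.23, 1.98], [-2.94, 2.94]. Speed limits (rad/s): [2.57, 2.57, 3.14, 3.14, 3.14, 3.14, 3.14].

### API

Orientations are given as [roll, pitch, yaw] about the fixed x, y, z axes, in that order (R = Rz(yaw) Ry(pitch) Rx(roll)).
In Python, from cell import * gives the robot as it stands. The module is installed in compiled form; this text tells all that it offers.
- The arm moves only by the tool play_rows, never from a script. Its argument "targets" is a list of rows, each an object with "slide": the shift along the tool's x, y, z in mm, a list of three; "turn": the turn, a rotation vector about the tool's x, y, z in degrees, a list of three; "hand": the finger opening in mm, from 0 to 85.4. A call has 1 to 5 rows; each row shifts and turns the commanded pose from where the row before left it, along the tool's axes as they then stand; what a row does not reach is not made up. A row lasts 1/8 s, in which the tool goes at most 62.5 mm and 10.7 degrees, less where a joint would pass 70% of its speed; a pose out of reach is approached as far as the arm can. A call is refused whole if a number of a shift passes 62.5 or a number of a turn 10.7, either way. A call with a gripper value outside its range is refused whole. The fingers move at their own pace and stop on an object; the grip force is fixed at half the most. Time passes only in rows, so rows that do not move let the fingers close. It gives the time, the measured TCP pose, the force and the opening at its end, in the units of the state.
- read_state(): the state, without advancing time (a new reading comes with each control period).
- get_image(name): name is "scene" or "top" or "wrist"; returns (picture, depth): 420x560x3 uint8, blue, green, red; 420x560 float32, mm along the optical axis (not along the pixel's ray), 0 where there is no reading.
- calibration(name): a dict with "K" (3x3 intrinsics, pixels), "R" (3x3) and "t" (3): a world point X has camera coordinates R X + t. Camera axes: x right, y down, z forward; pixel columns grow to the right and rows downward; lengths in mm; the calibration is good to about 2 mm. A picture is of the moment at which its call begins: read the wrist's pose just before it. calibration takes no time and is no camera call; for the wrist camera it gives the pose at the moment of the call.
- finish_job(): hands the job in, once; it reports no verdict.
The state is a dict: "clock": time; "qpos": joint angles; "qd": joint speeds; "tau": joint torques, N m; "eef_pos": TCP position; "tool_rot": TCP orientation; "force": force on the tool from outside, world axes, zero at the start; "torque": the same for the moment, N m; "width": finger opening in mm.
Only numpy, scipy, OpenCV 4.12 (cv2) and the standard library are available. Lean on these libraries where they do the work, as an engineer would, in place of code of your own. Each camera call takes 0.05 s, during which the arm holds its last target.

### The job

The wing bolt of the bench clamp has seized with corrosion. Rock the wing gently back and forth in small arcs, reversing as soon as you feel the stop and never forcing it, until it breaks free; then turn it anticlockwise (from above) to its open position, along the slot of the strap, and swing the strap up by its bar to about 60 degrees, where it stays by itself, so that the slide box can be taken out. Leave the slide box and everything else where it is.

Things in the scene. Friction and masses are not known exactly. Their poses are not given: they have to be found in the camera images.
- clamp: aluminium bench clamp fixed to the worktop: base plate 110 x 190 x 12 mm with a blue slide box in its middle, held down by a steel strap that runs along the clamp's y. Origin: underside of the plate, at the centre of the slide box; z up. Dark pillar (30 mm across) with the wing bolt at y = -72 mm, strap hinge at y = +68 mm.
- wing_grip (a point): centre of the wing (the bolt's upright steel grip), on the bolt's vertical axis, 80 mm above the worktop: a flat bar 46 mm long (its x axis), 12 mm thick (its y axis), from 64 to 92 mm above the worktop; the strap's top is at 59 mm below it. Pinch it from above across its thickness. At stem 0 its x axis points 0.61 rad anticlockwise of the clamp's x.
- stem (a joint): turn of the bolt's stem in rad, positive anticlockwise from above; friction under 0.1 N m. Starts within 0.05 of 0. While seized it moves only between two hard stops, at first somewhere between 0.08 and 0.17 rad either side of 0, later up to 0.4. Once free it turns from an end stop at -0.5 to one at 0.97 = open: wing along the strap's slot.
- wing (a joint): elastic twist of the wing against the stem in rad, positive anticlockwise; 2.5 N m per rad, so it shows the torque on the wing. The thin neck is damaged beyond 0.14 rad (0.35 N m) either way. The wing's whole turn is stem + wing.
- strap_bar (a point): middle of the round lifting bar on the strap: 10 mm thick, along the clamp's x, 41 mm free between its two posts; 32 mm above the strap's top, 60 mm from the hinge along the strap and 91 mm above the worktop when shut. It can be pinched from above, and turns between the fingers as the strap swings. Past 1.2 rad the fork comes near the body of an upright gripper.
- strap_hinge (a point): middle of the strap's hinge axis, which runs along the clamp's x, 56 mm above the worktop.
- strap (a joint): opening of the strap in rad: 0 shut (level), grows as the forked end rises, upright at 1.57, stop at 1.75; a stiff hinge (0.16 N m) that stays where it is left. Strap 56 mm wide, 6 mm thick, 166 mm from hinge to fork tip; the fork's slot is 19 mm wide and the wing blocks it unless it lies along the slot (within about 0.15 rad).
- slide_box: blue slide box 84 x 62 x 40 mm (84 along the clamp's x), loose between low lips on the plate, top 52 mm above the worktop. Origin: centre of its underside.
- tape_roll: bystander: roll of tape, 66 mm across, 19 high, lying flat; origin centre of its underside
- cup: bystander: specimen cup with lid, 53 mm across, 59 high; origin centre of its underside
- small_bottle: bystander: small brown bottle, 36 mm across, 75 high; origin centre of its underside
- stamp: bystander: wooden hand stamp 52 x 26 x 72 mm high; origin centre of its underside
- ink_pad: bystander: flat ink pad 110 x 70 x 12 mm; origin centre of its underside
- bolt (a point): top of the dark pillar, on the bolt's axis, 50 mm above the worktop. The corrosion in it gives a step each time the stem is brought up to a stop, alternately one side and the other, and the arc widens; 5 to 8 strokes free it. How far it has gone cannot be seen: feel for each stop. 0.15 to 0.25 N m on the wing is enough; the step gives within 0.3 s.
Mind the look-alikes: they are no part of the job. Leave any green, orange or pink look-alike of the slide_box alone.

How it is judged (in metres and radians):
On the way, in this order (a step that is already met when the one before it is completed fails the run):
1. the bolt is free and turned to its open position (value of joint stem above 0.85 rad), for 0.2 s.
2. the strap is swung open (value of joint strap above 0.8 rad), for 0.2 s.
At the end, for the whole second after the job is handed in: the wing bolt stands open (stem beyond 0.85 rad), the strap is open by more than 0.8 rad and at rest, and the slide box still lies flat between its lips (origin within 15 mm of the clamp's, seen from above) (value of joint stem above 0.85 rad and value of joint strap above 0.8 rad and velocity of joint strap between -0.05 and 0.05 rad/s and horizontal distance between slide_box and clamp below 0.015 m and angle between slide_box's own z axis and vertical below 0.1 rad); the robot touches nothing.
It fails at once if the wing is forced: its neck twists more than 0.14 rad (0.35 N m) (value of joint wing above 0.14 rad or value of joint wing below -0.14 rad).
It fails at once if a bystander is pushed more than 30 mm or knocked over (distance of any of tape_roll, cup, small_bottle, stamp, ink_pad from where it was at the start of the episode above 0.03 m or angle between any of cup, small_bottle, stamp's own z axis and vertical above 0.5 rad).
It also fails if it takes over 72 s, if anything falls off the work surface, if the arm or the gripper's body presses on something with over 40 N, if the wrist force passes 120 N, or if a joint passes its speed limit or range.

## Working session

There is one attempt and no reset: what is moved stays moved. The work goes in short steps, Python scripts to look and compute and a tool call to move; the robot and the scene stay as the last step left them, time stands still between calls to the robot, and variables do not carry over. Pictures are saved under pics/ and viewed, and the job is handed in when it is done.

Besides the shell and the picture viewer there is one more tool, called as name(argument=value, ...), one argument or row to a line, values as JSON. play_rows: Moves the arm, as the interface text tells. Its arguments: {"type":"object","properties":{"targets":{"type":"array"}},"required":["targets"]}

```bash
mkdir -p pics
cat > h.py <<'E'
from cell import *
import numpy as np, cv2
def px(name,d,u,v,C=None):
    C=C or calibration(name);K=C['K'];z=d
    p=np.array([(u-K[0][2])/K[0][0]*z,(v-K[1][2])/K[1][1]*z,z])
    return np.array(C['R']).T@(p-np.array(C['t']))
def ray(C,u,v,zw):
    K=np.array(C['K']);R=np.array(C['R']);t=np.array(C['t'])
    o=-R.T@t; d=R.T@np.linalg.inv(K)@np.array([u,v,1.]); s=(zw-o[2])/d[2]; return o+s*d
E
python3 - <<'E'
from h import *
print(read_state())
for n in ['scene','top']:
    C=calibration(n);im,d=get_image(n);cv2.imwrite(f'pics/{n}0.png',im);np.save(f'{n}0.npy',d);print(n,C)
E
```

```text
{'clock': 0.0, 'qpos': array([-1.2058127 ,  0.62932381,  0.03843548,  1.51839444, -0.02697807,
        0.99633818, -0.02001507]), 'qd': array([ 0.0007714 , -0.00042309,  0.00075405,  0.00055519, -0.00030201,
        0.00041903, -0.00039967]), 'tau': array([ 9.45846136e-05, -5.63400042e+01,  1.22644342e+00, -1.93438375e+01,
        1.10857340e-02,  1.07626832e-02,  6.91222013e-06]), 'eef_pos': array([271.13369142, 590.03372627, 230.39502024]), 'tool_rot': array([3.14155264e+00, 1.94549540e-03, 1.14001416e+00]), 'force': array([-0.0765786 ,  0.38068009, -0.19645758]), 'torque': array([-0.03553408,  0.05320742,  0.03562558]), 'width': 85.22194697911284}
scene {'K': array([[468.63732463,   0.        , 276.70452297],
       [  0.        , 468.63732463, 210.77796966],
       [  0.        ,   0.        ,   1.        ]]), 'R': array([[ 0.78821785, -0.615335  , -0.00868666],
       [-0.36199098, -0.45218737, -0.81516201],
       [ 0.49766972,  0.64566974, -0.57916788]]), 't': array([-478.82030088,  280.98442097,  761.12254954])}
top {'K': array([[524.04695069,   0.        , 277.60365354],
       [  0.        , 524.04695069, 206.46331841],
       [  0.        ,   0.        ,   1.        ]]), 'R': array([[ 0.01866801, -0.99968137,  0.01698999],
       [-0.99630119, -0.02002509, -0.08356399],
       [ 0.08387759, -0.01536717, -0.99635757]]), 't': array([ -35.94684518,  622.14625692, 1249.84647689])}
```

View pics/scene0.png

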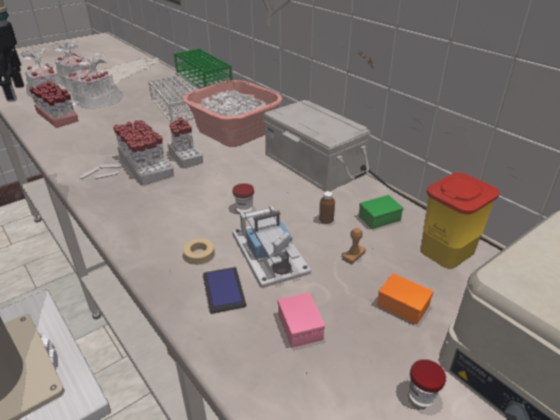

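View pics/top0.png

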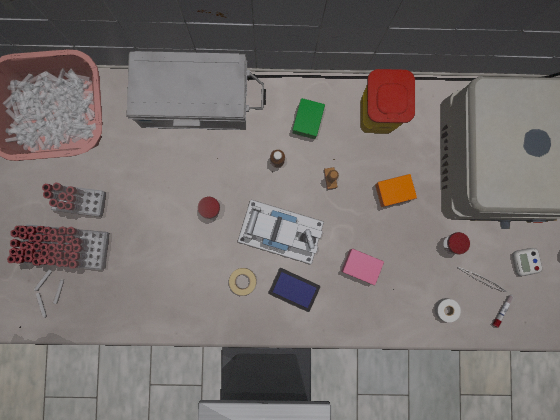

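Run:
```python
import cv2
im=cv2.imread('pics/top0.png');cv2.imwrite('pics/topc.png',cv2.resize(im[190:275,225:335],None,fx=7,fy=7,interpolation=cv2.INTER_CUBIC))
im=cv2.imread('pics/scene0.png');cv2.imwrite('pics/scenec.png',cv2.resize(im[195:290,220:320],None,fx=6,fy=6,interpolation=cv2.INTER_CUBIC))
```

```text
(no output)
```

View pics/topc.png

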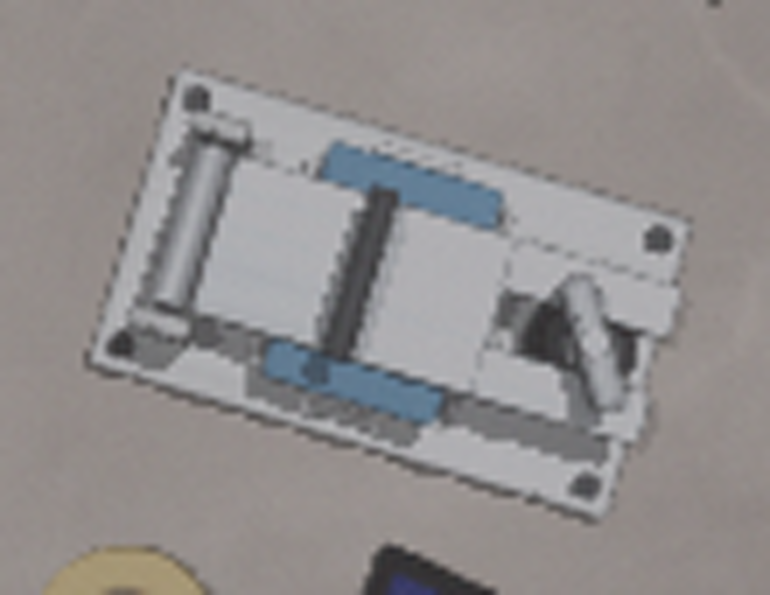

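View pics/scenec.png

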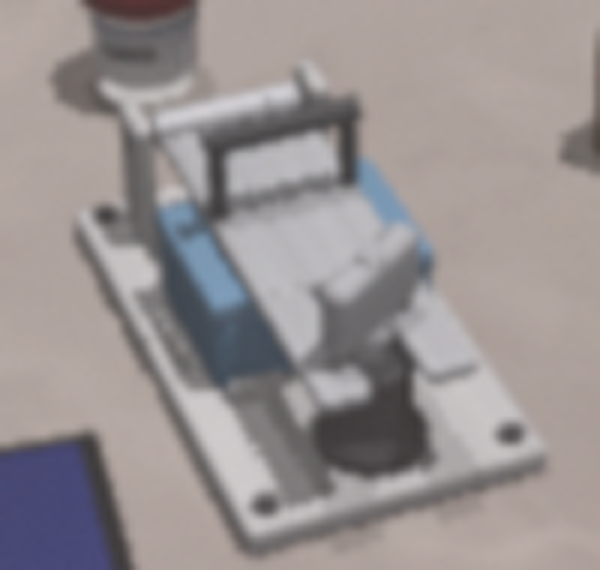

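Run:
```python
from h import *
C=calibration('top');D=np.load('top0.npy')
f=lambda u,v,z: ray(C,225+(u+.5)/7-.5,190+(v+.5)/7-.5,z)
TL,TR,BR,BL=[f(u,v,12) for u,v in [(182,72),(690,222),(600,518),(90,365)]]
print(TL,TR,BR,BL); c=(TL+TR+BR+BL)/4;print('plate c',c,np.linalg.norm(TL-TR),np.linalg.norm(TL-BL))
y=(TL+BL-TR-BR)[:2];y/=np.linalg.norm(y);x=np.array([y[1],-y[0]]);print('psi x axis',np.arctan2(x[1],x[0]))
x2=(TL-BL+TR-BR);print(np.arctan2(x2[1],x2[0]))
for n,u1,v1,u2,v2,z in [('wing',575,285,615,400,92),('bar',385,195,340,355,96),('hinge',222,130,160,320,60)]:
    a,b=f(u1,v1,z),f(u2,v2,z);m=(a+b)/2;d=a-b
    print(n,m,np.arctan2(d[1],d[0]),'rel',x@(m-c)[:2],y@(m-c)[:2])
    print(px('top',D[int(190+(v1+v2)/14),int(225+(u1+u2)/14)],225+(u1+u2)/14,190+(v1+v2)/14,C))
```

```text
[638.92222599  42.78341089  12.        ] [ 589.59302569 -136.83176953   12.        ] [ 485.55723558 -106.55532362   12.        ] [535.45644921  72.53429655  12.        ]
plate c [562.38223412 -32.01734643  12.        ] 186.26589338762875 107.6581727599944
psi x axis -0.26988073035706833
-0.2815988335159556
wing [544.76552019 -97.767365    92.        ] 0.34975774609569427 rel 0.551002426833706 -68.06695194922874
[543.7248061  -98.59857515  94.26053964]
bar [565.32296334 -20.92427123  96.        ] -0.25530649595246857 rel -0.12331395925324062 11.475582750152325
[564.15505443 -21.85668235  99.7947682 ]
hinge [582.58558564  36.77693217  60.        ] -0.2924305494779319 rel 1.130355969334878 71.69065822619295
[581.30934964  35.63802073  63.91079947]
```

Candidates: the clamp with the blue slide box is at top (280,232), scene (270,245). The look-alikes are green (308,118), orange (397,190) and pink (362,267). The crop shows blue box, strap, bar and wing, so I chose that clamp. The wing is at about (545,-98), pointing 0.34 rad, and the clamp's x axis points about -0.275 rad.

play_rows(
  targets=[
    {"slide": [-42.5, 44.7, 4], "turn": [0, 0, 0], "hand": 85},
    {"slide": [-42.5, 44.7, 4], "turn": [0, 0, 0], "hand": 85},
    {"slide": [-42.5, 44.7, 4], "turn": [0, 0, 0], "hand": 85},
    {"slide": [-42.5, 44.7, 4], "turn": [0, 0, 0], "hand": 85},
    {"slide": [-42.5, 44.7, 4], "turn": [0, 0, 0], "hand": 85},
  ],
)

```text
clock: 0.72
eef_pos: [386.2, 302.2, 211.1]
tool_rot: [3.141, 0.0, 1.14]
force: [0.4, -0.1, 0.2]
width: 85.1
```

play_rows(
  targets=[
    {"slide": [-42.5, 44.7, 4], "turn": [0, 0, 0], "hand": 50},
    {"slide": [-42.5, 44.7, 4], "turn": [0, 0, 0], "hand": 50},
    {"slide": [-42.5, 44.7, 4], "turn": [0, 0, 0], "hand": 50},
    {"slide": [-42.5, 44.7, 4], "turn": [0, 0, 0], "hand": 50},
    {"slide": [-42.5, 44.7, 4], "turn": [0, 0, 0], "hand": 50},
  ],
)

```text
clock: 1.35
eef_pos: [500.5, 16.0, 191.1]
tool_rot: [-3.141, -0.0, 1.14]
force: [0.8, -0.2, -0.4]
width: 50.2
```

play_rows(
  targets=[
    {"slide": [-42.5, 44.7, 4], "turn": [0, 0, 0], "hand": 50},
    {"slide": [-42.5, 44.7, 4], "turn": [0, 0, 0], "hand": 50},
    {"slide": [0, 0, 0], "turn": [0, 0, 10.4], "hand": 50},
    {"slide": [0, 0, 0], "turn": [0, 0, 10.4], "hand": 50},
    {"slide": [0, 0, 0], "turn": [0, 0, 10.4], "hand": 50},
  ],
)

```text
clock: 1.98
eef_pos: [545.5, -97.1, 182.9]
tool_rot: [-3.141, 0.001, 0.589]
force: [-0.4, 0.1, -0.7]
width: 50.0
```

play_rows(
  targets=[
    {"slide": [0, 0, 0], "turn": [0, 0, 10.5], "hand": 50},
    {"slide": [0, 0, 0], "turn": [0, 0, 10.5], "hand": 50},
    {"slide": [0, 0, 0], "turn": [0, 0, 10.5], "hand": 50},
    {"slide": [0, 0, 0], "turn": [0, 0, 10.5], "hand": 50},
    {"slide": [0, 0, 0], "turn": [0, 0, 10.5], "hand": 50},
  ],
)

```text
clock: 2.6
eef_pos: [545.5, -96.6, 183.0]
tool_rot: [3.142, 0.001, -0.327]
force: [0.1, -0.2, -0.4]
width: 49.8
```

play_rows(
  targets=[
    {"slide": [0, 0, 0], "turn": [0, 0, 10.5], "hand": 50},
    {"slide": [0, 0, 0], "turn": [0, 0, 10.5], "hand": 50},
    {"slide": [0, 0, 0], "turn": [0, 0, 10.5], "hand": 50},
    {"slide": [0, 0, 0], "turn": [0, 0, 10.5], "hand": 50},
    {"slide": [0, 0, 0], "turn": [0, 0, 10.5], "hand": 50},
  ],
)

```text
clock: 3.22
eef_pos: [545.6, -96.5, 183.0]
tool_rot: [3.141, 0.0, -1.243]
force: [-0.4, 0.2, -0.9]
width: 49.8
```

Run:
```python
from h import *
s=read_state();print(s)
C=calibration('wrist');im,d=get_image('wrist');cv2.imwrite('pics/w1.png',im);np.save('w1.npy',d);import pickle;pickle.dump(C,open('w1.pkl','wb'))
print(C)
```

```text
{'clock': 3.225, 'qpos': array([-0.33179782,  0.66068305,  0.73220228,  1.85251578, -0.57577877,
        0.85343587, -0.5538175 ]), 'qd': array([-0.22918843,  0.12729261,  0.41866048,  0.00584303, -0.33152585,
        0.13647487, -1.12951334]), 'tau': array([  1.03177272, -47.95567632,   8.76687348, -14.68647033,
         0.33883983,  -0.14309814,   1.19216032]), 'eef_pos': array([545.60997067, -96.49961556, 182.99670581]), 'tool_rot': array([ 3.14106747e+00,  4.51221993e-04, -1.24291619e+00]), 'force': array([-0.42570273,  0.16119564, -0.85597028]), 'torque': array([-0.07349203,  0.00121822,  0.03537283]), 'width': 49.8026831060404}
{'K': array([[296.90013174,   0.        , 278.94500462],
       [  0.        , 296.90013174, 210.927764  ],
       [  0.        ,   0.        ,   1.        ]]), 'R': array([[ 0.32129686, -0.94697768, -0.00126587],
       [-0.91458639, -0.310653  ,  0.25889467],
       [-0.24556072, -0.08202429, -0.96590473]]), 't': array([-265.64629129,  448.55302614,  458.06259639])}
```

View pics/w1.png

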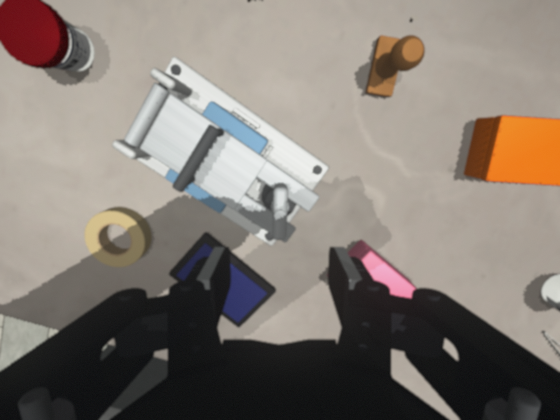

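Run:
```python
import cv2
im=cv2.imread('pics/w1.png');cv2.imwrite('pics/w1c.png',cv2.resize(im[150:250,230:330],None,fx=6,fy=6,interpolation=cv2.INTER_CUBIC))
```

```text
(no output)
```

View pics/w1c.png

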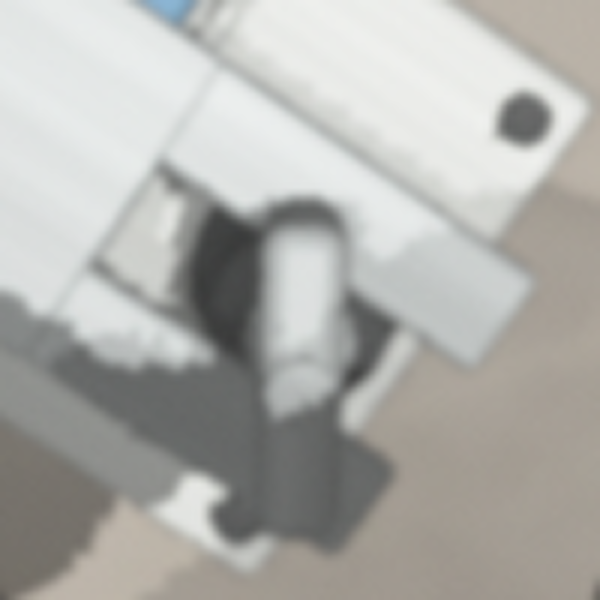

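```bash
cat > ov.py <<'E'
from h import *
def proj(C,P):
    p=np.array(C['R'])@P+np.array(C['t']);q=np.array(C['K'])@p;return q[:2]/q[2]
def overlay(im,C,boxes,roi,s):
    x0,y0,w,hh=roi
    o=cv2.resize(im[y0:y0+hh,x0:x0+w],None,fx=s,fy=s,interpolation=cv2.INTER_CUBIC)
    for (cx,cy,a,L,T,z0,z1,col) in boxes:
        pts={}
        for z in (z0,z1):
            pts[z]=[]
            for i,j in [(1,1),(1,-1),(-1,-1),(-1,1)]:
                lx,ly=i*L/2,j*T/2
                P=np.array([cx+np.cos(a)*lx-np.sin(a)*ly,cy+np.sin(a)*lx+np.cos(a)*ly,z])
                q=(proj(C,P)-[x0,y0]+.5)*s-.5;pts[z].append(tuple(np.round(q).astype(int).tolist()))
        for k in range(4):
            for z in (z0,z1): cv2.line(o,pts[z][k],pts[z][(k+1)%4],col if z==z1 else (0,160,0),1)
            cv2.line(o,pts[z0][k],pts[z1][k],col,1)
    return o
E
python3 - <<'E'
from ov import *
import pickle
psi=-0.275
def clamp(ox,oy,psi):
    y=np.array([-np.sin(psi),np.cos(psi)]);o=np.array([ox,oy]);b=o-72*y;p=o-3.5*y
    return [(b[0],b[1],psi+.61,46,12,64,92,(0,0,255)),(p[0],p[1],psi,110,190,0,12,(255,0,0)),]
psi=-.275
y=np.array([-np.sin(psi),np.cos(psi)])
o=np.array([544.8,-97.8])+72*y;print(o)
B=clamp(*o,psi)
cv2.imwrite('pics/ovw.png',overlay(cv2.imread('pics/w1.png'),pickle.load(open('w1.pkl','rb')),B,(110,45,230,210),3.4))
cv2.imwrite('pics/ovt.png',overlay(cv2.imread('pics/top0.png'),calibration('top'),B,(225,190,110,85),7))
E
```

```text
[564.35137946 -28.50538577]
```

View pics/ovw.png

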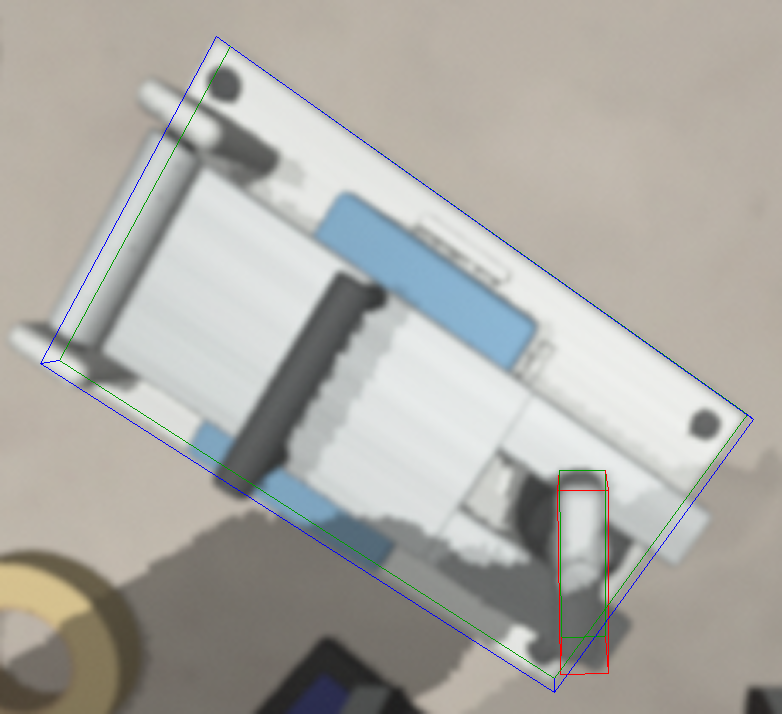

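View pics/ovt.png

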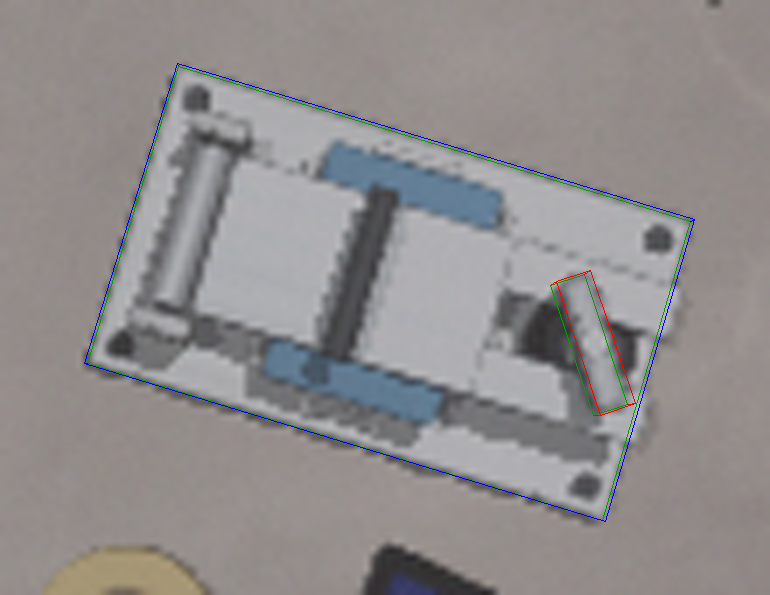

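play_rows(
  targets=[
    {"slide": [1, 1.2, 40], "turn": [0, 0, 0], "hand": 50},
    {"slide": [0, 0, 40], "turn": [0, 0, 0], "hand": 50},
    {"slide": [0, 0, 20], "turn": [0, 0, 0], "hand": 50},
    {"slide": [0, 0, 12], "turn": [0, 0, 0], "hand": 50},
    {"slide": [0, 0, 4], "turn": [0, 0, 0], "hand": 50},
  ],
)

```text
clock: 3.9
eef_pos: [544.9, -98.1, 66.9]
tool_rot: [3.141, 0.0, -1.236]
force: [1.0, -0.8, 0.1]
width: 50.4
```

play_rows(
  targets=[
    {"slide": [0, 0, 0], "turn": [0, 0, 0], "hand": 24},
    {"slide": [0, 0, 0], "turn": [0, 0, 0], "hand": 16},
  ],
)

```text
clock: 4.15
eef_pos: [545.6, -98.2, 68.1]
tool_rot: [-3.14, -0.001, -1.237]
force: [-0.3, -0.4, 0.0]
width: 16.3
```

Run:
```python
from h import *
s=read_state();print(s)
im,d=get_image('wrist');cv2.imwrite('pics/w2.png',im)
```

```text
{'clock': 4.15, 'qpos': array([-0.22761469,  0.80897335,  0.57087493,  1.92971893, -0.73672872,
        0.62127114, -0.41225464]), 'qd': array([-3.12796223e-05, -1.52722593e-03,  5.97490568e-04,  3.78514279e-03,
       -1.01784350e-03,  8.75784728e-05, -9.68467108e-04]), 'tau': array([ 4.65508027e-02, -5.15234542e+01,  9.13065434e+00, -9.92608041e+00,
        8.71727971e-03,  2.38202294e-03,  2.22097777e-03]), 'eef_pos': array([545.58245295, -98.23800095,  68.06821433]), 'tool_rot': array([-3.14032054e+00, -6.40141262e-04, -1.23680568e+00]), 'force': array([-0.33331949, -0.38406   ,  0.01806181]), 'torque': array([-0.00767368,  0.01177047, -0.02965819]), 'width': 16.307193059602177}
```

View pics/w2.png

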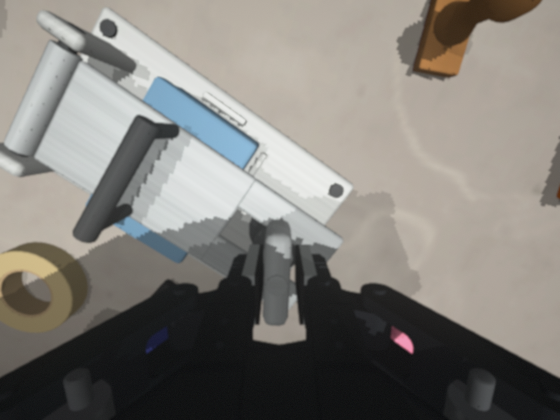

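The wing at pixel (277,275) lies centred and parallel between the fingers, so I'm closing.

play_rows(
  targets=[
    {"slide": [0, 0, 0], "turn": [0, 0, 0], "hand": 10},
    {"slide": [0, 0, 0], "turn": [0, 0, 0], "hand": 8},
    {"slide": [0, 0, 0], "turn": [0, 0, 0], "hand": 8},
  ],
)

```text
clock: 4.58
eef_pos: [545.1, -97.4, 68.2]
tool_rot: [-3.141, 0.001, -1.237]
force: [-1.6, 1.9, 4.0]
width: 11.3
```

```bash
cat > r.py <<'E'
from h import *
s=read_state()
print('clk',round(s['clock'],2),'tau7 %.3f'%s['tau'][6],'F',s['force'].round(1),'T',s['torque'].round(3),'yaw %.4f'%s['tool_rot'][2],'w %.1f'%s['width'],'p',s['eef_pos'].round(1),'q7 %.3f'%s['qpos'][6])
E
python3 r.py; python3 r.py
```

```text
clk 4.58 tau7 0.034 F [-1.6  1.9  4. ] T [0.31  0.295 0.003] yaw -1.2367 w 11.3 p [545.1 -97.4  68.2] q7 -0.412
clk 4.58 tau7 0.034 F [-1.6  1.9  4. ] T [0.31  0.295 0.003] yaw -1.2367 w 11.3 p [545.1 -97.4  68.2] q7 -0.412
```

play_rows(
  targets=[
    {"slide": [0, 0, 0], "turn": [0, 0, -2], "hand": 8},
    {"slide": [0, 0, 0], "turn": [0, 0, -2], "hand": 8},
  ],
)

```text
clock: 4.82
eef_pos: [545.1, -97.4, 68.1]
tool_rot: [-3.141, 0.001, -1.166]
force: [-1.4, 1.9, 5.1]
width: 10.8
```

```bash
python3 r.py
```

```text
clk 4.83 tau7 -0.098 F [-1.4  1.9  5.1] T [ 0.376  0.324 -0.096] yaw -1.1660 w 10.8 p [545.1 -97.4  68.1] q7 -0.360
```

play_rows(
  targets=[
    {"slide": [0, 0, 0], "turn": [0, 0, -2], "hand": 8},
  ],
)

```text
clock: 4.95
eef_pos: [545.1, -97.4, 68.2]
tool_rot: [-3.14, 0.001, -1.131]
force: [-2.0, 1.6, 5.1]
width: 11.2
```

```bash
python3 r.py
```

```text
clk 4.95 tau7 -0.094 F [-2.   1.6  5.1] T [ 0.388  0.319 -0.151] yaw -1.1312 w 11.2 p [545.1 -97.4  68.2] q7 -0.335
```

play_rows(
  targets=[
    {"slide": [0, 0, 0], "turn": [0, 0, -1], "hand": 8},
    {"slide": [0, 0, 0], "turn": [0, 0, 0], "hand": 8},
  ],
)

```text
clock: 5.2
eef_pos: [545.1, -97.4, 68.1]
tool_rot: [-3.14, 0.001, -1.115]
force: [-1.4, 1.4, 6.4]
width: 10.9
```

```bash
python3 r.py
```

```text
clk 5.2 tau7 0.114 F [-1.4  1.4  6.4] T [ 0.413  0.364 -0.079] yaw -1.1148 w 10.9 p [545.1 -97.4  68.1] q7 -0.323
```

play_rows(
  targets=[
    {"slide": [0, 0, 0], "turn": [0, 0, -1.5], "hand": 8},
    {"slide": [0, 0, 0], "turn": [0, 0, 0], "hand": 8},
  ],
)

```text
clock: 5.45
eef_pos: [545.2, -97.4, 68.2]
tool_rot: [-3.14, 0.001, -1.089]
force: [-2.2, 1.5, 6.4]
width: 11.1
```

```bash
python3 r.py
```

```text
clk 5.45 tau7 0.133 F [-2.2  1.5  6.4] T [ 0.412  0.322 -0.025] yaw -1.0885 w 11.1 p [545.2 -97.4  68.2] q7 -0.304
```

play_rows(
  targets=[
    {"slide": [0, 0, 0], "turn": [0, 0, -1.5], "hand": 8},
    {"slide": [0, 0, 0], "turn": [0, 0, 0], "hand": 8},
  ],
)

```text
clock: 5.7
eef_pos: [545.1, -97.4, 68.1]
tool_rot: [-3.14, 0.001, -1.062]
force: [-1.5, 1.9, 5.4]
width: 11.1
```

```bash
python3 r.py
```

```text
clk 5.7 tau7 0.136 F [-1.5  1.9  5.4] T [ 0.382  0.299 -0.074] yaw -1.0623 w 11.1 p [545.1 -97.4  68.1] q7 -0.285
```

play_rows(
  targets=[
    {"slide": [0, 0, 0], "turn": [0, 0, -1.5], "hand": 8},
    {"slide": [0, 0, 0], "turn": [0, 0, 0], "hand": 8},
  ],
)

```text
clock: 5.95
eef_pos: [545.2, -97.4, 68.2]
tool_rot: [-3.14, 0.001, -1.036]
force: [-1.8, 2.2, 6.6]
width: 11.1
```

```bash
python3 r.py
```

```text
clk 5.95 tau7 0.131 F [-1.8  2.2  6.6] T [ 0.413  0.318 -0.107] yaw -1.0361 w 11.1 p [545.2 -97.4  68.2] q7 -0.266
```

play_rows(
  targets=[
    {"slide": [0, 0, 0], "turn": [0, 0, -1.5], "hand": 8},
    {"slide": [0, 0, 0], "turn": [0, 0, 0], "hand": 8},
  ],
)

```text
clock: 6.2
eef_pos: [545.2, -97.3, 68.1]
tool_rot: [-3.14, 0.001, -1.01]
force: [-1.0, 3.0, 6.7]
width: 11.0
```

```bash
python3 r.py
```

```text
clk 6.2 tau7 0.188 F [-1.   3.   6.7] T [ 0.331  0.336 -0.13 ] yaw -1.0101 w 11.0 p [545.2 -97.3  68.1] q7 -0.247
```

play_rows(
  targets=[
    {"slide": [0, 0, 0], "turn": [0, 0, -1.3], "hand": 8},
    {"slide": [0, 0, 0], "turn": [0, 0, 0], "hand": 8},
  ],
)

```text
clock: 6.45
eef_pos: [545.2, -97.3, 68.1]
tool_rot: [-3.14, 0.001, -0.988]
force: [-1.4, 1.8, 6.1]
width: 11.0
```

```bash
python3 r.py
```

```text
clk 6.45 tau7 0.230 F [-1.4  1.8  6.1] T [ 0.369  0.317 -0.171] yaw -0.9877 w 11.0 p [545.2 -97.3  68.1] q7 -0.231
```

play_rows(
  targets=[
    {"slide": [0, 0, 0], "turn": [0, 0, 0], "hand": 8},
    {"slide": [0, 0, 0], "turn": [0, 0, 0], "hand": 8},
  ],
)

```text
clock: 6.7
eef_pos: [545.1, -97.3, 68.1]
tool_rot: [-3.14, 0.001, -0.988]
force: [-1.2, 2.2, 6.6]
width: 11.1
```

```bash
python3 r.py
```

```text
clk 6.7 tau7 0.189 F [-1.2  2.2  6.6] T [ 0.458  0.287 -0.177] yaw -0.9879 w 11.1 p [545.1 -97.3  68.1] q7 -0.231
```

Step felt: tau7 fell from 0.23 to 0.19 at the anticlockwise stop. Reversing.

play_rows(
  targets=[
    {"slide": [0, 0, 0], "turn": [0, 0, 5], "hand": 8},
    {"slide": [0, 0, 0], "turn": [0, 0, 5], "hand": 8},
    {"slide": [0, 0, 0], "turn": [0, 0, 5], "hand": 8},
    {"slide": [0, 0, 0], "turn": [0, 0, 3], "hand": 8},
    {"slide": [0, 0, 0], "turn": [0, 0, 0], "hand": 8},
  ],
)

```text
clock: 7.32
eef_pos: [545.1, -97.4, 68.1]
tool_rot: [-3.141, 0.001, -1.301]
force: [-0.6, 2.0, 6.9]
width: 11.0
```

```bash
python3 r.py
```

```text
clk 7.33 tau7 -0.181 F [-0.6  2.   6.9] T [0.411 0.363 0.121] yaw -1.3012 w 11.0 p [545.1 -97.4  68.1] q7 -0.460
```

play_rows(
  targets=[
    {"slide": [0, 0, 0], "turn": [0, 0, 2], "hand": 8},
    {"slide": [0, 0, 0], "turn": [0, 0, 0], "hand": 8},
  ],
)

```text
clock: 7.58
eef_pos: [545.2, -97.5, 68.2]
tool_rot: [-3.141, 0.001, -1.336]
force: [-1.3, 2.4, 7.6]
width: 10.9
```

```bash
python3 r.py
```

```text
clk 7.58 tau7 -0.155 F [-1.3  2.4  7.6] T [0.395 0.341 0.067] yaw -1.3361 w 10.9 p [545.2 -97.5  68.2] q7 -0.486
```

play_rows(
  targets=[
    {"slide": [0, 0, 0], "turn": [0, 0, 1.5], "hand": 8},
    {"slide": [0, 0, 0], "turn": [0, 0, 0], "hand": 8},
  ],
)

```text
clock: 7.82
eef_pos: [545.1, -97.4, 68.1]
tool_rot: [-3.141, 0.001, -1.362]
force: [-2.4, 2.0, 6.6]
width: 11.1
```

```bash
python3 r.py
```

```text
clk 7.83 tau7 -0.129 F [-2.4  2.   6.6] T [0.381 0.389 0.037] yaw -1.3622 w 11.1 p [545.1 -97.4  68.1] q7 -0.505
```

play_rows(
  targets=[
    {"slide": [0, 0, 0], "turn": [0, 0, 1], "hand": 8},
    {"slide": [0, 0, 0], "turn": [0, 0, 0], "hand": 8},
  ],
)

```text
clock: 8.07
eef_pos: [545.1, -97.4, 68.1]
tool_rot: [-3.141, 0.001, -1.38]
force: [-1.9, 2.2, 5.6]
width: 10.7
```

```bash
python3 r.py
```

```text
clk 8.07 tau7 -0.031 F [-1.9  2.2  5.6] T [ 0.36   0.263 -0.041] yaw -1.3799 w 10.7 p [545.1 -97.4  68.1] q7 -0.518
```

play_rows(
  targets=[
    {"slide": [0, 0, 0], "turn": [0, 0, 1.5], "hand": 8},
    {"slide": [0, 0, 0], "turn": [0, 0, 0], "hand": 8},
  ],
)

```text
clock: 8.32
eef_pos: [545.1, -97.4, 68.1]
tool_rot: [-3.141, 0.001, -1.406]
force: [-1.5, 2.8, 7.1]
width: 11.3
```

```bash
python3 r.py
```

```text
clk 8.32 tau7 -0.107 F [-1.5  2.8  7.1] T [0.355 0.387 0.043] yaw -1.4060 w 11.3 p [545.1 -97.4  68.1] q7 -0.538
```

play_rows(
  targets=[
    {"slide": [0, 0, 0], "turn": [0, 0, 1], "hand": 8},
    {"slide": [0, 0, 0], "turn": [0, 0, 0], "hand": 8},
  ],
)

```text
clock: 8.57
eef_pos: [545.1, -97.4, 68.1]
tool_rot: [-3.141, 0.001, -1.423]
force: [-1.7, 3.1, 6.4]
width: 11.0
```

```bash
python3 r.py
```

```text
clk 8.57 tau7 -0.115 F [-1.7  3.1  6.4] T [0.453 0.33  0.131] yaw -1.4232 w 11.0 p [545.1 -97.4  68.1] q7 -0.551
```

play_rows(
  targets=[
    {"slide": [0, 0, 0], "turn": [0, 0, 1.5], "hand": 8},
    {"slide": [0, 0, 0], "turn": [0, 0, 0], "hand": 8},
  ],
)

```text
clock: 8.82
eef_pos: [545.1, -97.5, 68.1]
tool_rot: [-3.141, 0.001, -1.45]
force: [-1.8, 2.5, 6.5]
width: 11.1
```

```bash
python3 r.py
```

```text
clk 8.82 tau7 -0.134 F [-1.8  2.5  6.5] T [0.375 0.354 0.073] yaw -1.4495 w 11.1 p [545.1 -97.5  68.1] q7 -0.571
```

play_rows(
  targets=[
    {"slide": [0, 0, 0], "turn": [0, 0, 1], "hand": 8},
    {"slide": [0, 0, 0], "turn": [0, 0, 0], "hand": 8},
  ],
)

```text
clock: 9.07
eef_pos: [545.1, -97.5, 68.2]
tool_rot: [-3.141, 0.001, -1.467]
force: [-1.8, 2.5, 7.7]
width: 11.0
```

```bash
python3 r.py
```

```text
clk 9.07 tau7 -0.115 F [-1.8  2.5  7.7] T [0.371 0.348 0.07 ] yaw -1.4669 w 11.0 p [545.1 -97.5  68.2] q7 -0.584
```

play_rows(
  targets=[
    {"slide": [0, 0, 0], "turn": [0, 0, 1.5], "hand": 8},
    {"slide": [0, 0, 0], "turn": [0, 0, 0], "hand": 8},
  ],
)

```text
clock: 9.32
eef_pos: [545.1, -97.5, 68.1]
tool_rot: [-3.141, 0.001, -1.493]
force: [-2.1, 2.2, 5.8]
width: 11.1
```

```bash
python3 r.py
```

```text
clk 9.32 tau7 -0.139 F [-2.1  2.2  5.8] T [0.41  0.325 0.1  ] yaw -1.4931 w 11.1 p [545.1 -97.5  68.1] q7 -0.604
```

play_rows(
  targets=[
    {"slide": [0, 0, 0], "turn": [0, 0, 1], "hand": 8},
    {"slide": [0, 0, 0], "turn": [0, 0, 0], "hand": 8},
  ],
)

```text
clock: 9.57
eef_pos: [545.1, -97.5, 68.1]
tool_rot: [-3.141, 0.001, -1.51]
force: [-2.4, 1.7, 7.2]
width: 11.0
```

```bash
python3 r.py
```

```text
clk 9.57 tau7 -0.161 F [-2.4  1.7  7.2] T [0.388 0.346 0.094] yaw -1.5103 w 11.0 p [545.1 -97.5  68.1] q7 -0.617
```

play_rows(
  targets=[
    {"slide": [0, 0, 0], "turn": [0, 0, 1], "hand": 8},
    {"slide": [0, 0, 0], "turn": [0, 0, 0], "hand": 8},
  ],
)

```text
clock: 9.82
eef_pos: [545.1, -97.5, 68.1]
tool_rot: [-3.141, 0.001, -1.528]
force: [-2.2, 2.1, 7.1]
width: 11.1
```

```bash
python3 r.py
```

```text
clk 9.82 tau7 -0.199 F [-2.2  2.1  7.1] T [0.387 0.342 0.223] yaw -1.5277 w 11.1 p [545.1 -97.5  68.1] q7 -0.630
```

play_rows(
  targets=[
    {"slide": [0, 0, 0], "turn": [0, 0, 1], "hand": 8},
    {"slide": [0, 0, 0], "turn": [0, 0, 0], "hand": 8},
  ],
)

```text
clock: 10.07
eef_pos: [545.1, -97.5, 68.1]
tool_rot: [-3.141, 0.001, -1.545]
force: [-1.7, 1.7, 6.5]
width: 11.0
```

```bash
python3 r.py
```

```text
clk 10.07 tau7 -0.236 F [-1.7  1.7  6.5] T [0.428 0.43  0.244] yaw -1.5450 w 11.0 p [545.1 -97.5  68.1] q7 -0.644
```

play_rows(
  targets=[
    {"slide": [0, 0, 0], "turn": [0, 0, 0], "hand": 8},
    {"slide": [0, 0, 0], "turn": [0, 0, 0], "hand": 8},
  ],
)

```text
clock: 10.32
eef_pos: [545.1, -97.5, 68.1]
tool_rot: [-3.141, 0.001, -1.545]
force: [-1.4, 1.9, 6.0]
width: 11.0
```

```bash
python3 r.py
```

```text
clk 10.32 tau7 -0.203 F [-1.4  1.9  6. ] T [0.393 0.376 0.213] yaw -1.5449 w 11.0 p [545.1 -97.5  68.1] q7 -0.644
```

play_rows(
  targets=[
    {"slide": [0, 0, 0], "turn": [0, 0, -7], "hand": 8},
    {"slide": [0, 0, 0], "turn": [0, 0, -7], "hand": 8},
    {"slide": [0, 0, 0], "turn": [0, 0, -7], "hand": 8},
    {"slide": [0, 0, 0], "turn": [0, 0, -4], "hand": 8},
    {"slide": [0, 0, 0], "turn": [0, 0, 0], "hand": 8},
  ],
)

```text
clock: 10.95
eef_pos: [545.2, -97.4, 68.1]
tool_rot: [-3.14, 0.001, -1.11]
force: [-2.6, 2.4, 7.2]
width: 11.0
```

```bash
python3 r.py
```

```text
clk 10.95 tau7 0.228 F [-2.6  2.4  7.2] T [ 0.459  0.356 -0.065] yaw -1.1097 w 11.0 p [545.2 -97.4  68.1] q7 -0.317
```

play_rows(
  targets=[
    {"slide": [0, 0, 0], "turn": [0, 0, -2], "hand": 8},
    {"slide": [0, 0, 0], "turn": [0, 0, 0], "hand": 8},
  ],
)

```text
clock: 11.2
eef_pos: [545.2, -97.4, 68.1]
tool_rot: [-3.14, 0.001, -1.075]
force: [-0.3, 1.7, 7.2]
width: 11.3
```

```bash
python3 r.py
```

```text
clk 11.2 tau7 0.141 F [-0.3  1.7  7.2] T [ 0.464  0.381 -0.11 ] yaw -1.0750 w 11.3 p [545.2 -97.4  68.1] q7 -0.292
```

play_rows(
  targets=[
    {"slide": [0, 0, 0], "turn": [0, 0, -2], "hand": 8},
    {"slide": [0, 0, 0], "turn": [0, 0, 0], "hand": 8},
  ],
)

```text
clock: 11.45
eef_pos: [545.2, -97.4, 68.1]
tool_rot: [-3.14, 0.001, -1.04]
force: [-1.4, 1.4, 7.8]
width: 11.4
```

```bash
python3 r.py
```

```text
clk 11.45 tau7 0.151 F [-1.4  1.4  7.8] T [ 0.41   0.437 -0.076] yaw -1.0402 w 11.4 p [545.2 -97.4  68.1] q7 -0.267
```

play_rows(
  targets=[
    {"slide": [0, 0, 0], "turn": [0, 0, -1.5], "hand": 8},
    {"slide": [0, 0, 0], "turn": [0, 0, 0], "hand": 8},
  ],
)

```text
clock: 11.7
eef_pos: [545.1, -97.4, 68.1]
tool_rot: [-3.14, 0.001, -1.014]
force: [-1.0, 2.2, 6.4]
width: 10.9
```

```bash
python3 r.py
```

```text
clk 11.7 tau7 0.052 F [-1.   2.2  6.4] T [0.453 0.348 0.009] yaw -1.0138 w 10.9 p [545.1 -97.4  68.1] q7 -0.248
```

play_rows(
  targets=[
    {"slide": [0, 0, 0], "turn": [0, 0, -1], "hand": 8},
    {"slide": [0, 0, 0], "turn": [0, 0, 0], "hand": 8},
  ],
)

```text
clock: 11.95
eef_pos: [545.1, -97.4, 68.1]
tool_rot: [-3.14, 0.001, -0.996]
force: [-1.8, 2.6, 7.9]
width: 11.0
```

```bash
python3 r.py
```

```text
clk 11.95 tau7 0.075 F [-1.8  2.6  7.9] T [ 0.428  0.388 -0.033] yaw -0.9965 w 11.0 p [545.1 -97.4  68.1] q7 -0.235
```

play_rows(
  targets=[
    {"slide": [0, 0, 0], "turn": [0, 0, -1], "hand": 8},
    {"slide": [0, 0, 0], "turn": [0, 0, 0], "hand": 8},
  ],
)

```text
clock: 12.2
eef_pos: [545.2, -97.4, 68.1]
tool_rot: [-3.14, 0.001, -0.979]
force: [-0.8, 2.2, 6.2]
width: 11.3
```

```bash
python3 r.py
```

```text
clk 12.2 tau7 0.111 F [-0.8  2.2  6.2] T [ 0.449  0.369 -0.053] yaw -0.9792 w 11.3 p [545.2 -97.4  68.1] q7 -0.223
```

Torque dip at yaw about -1.014 after the stop: that step gave. Reversing.

play_rows(
  targets=[
    {"slide": [0, 0, 0], "turn": [0, 0, 7], "hand": 8},
    {"slide": [0, 0, 0], "turn": [0, 0, 7], "hand": 8},
    {"slide": [0, 0, 0], "turn": [0, 0, 7], "hand": 8},
    {"slide": [0, 0, 0], "turn": [0, 0, 4], "hand": 8},
    {"slide": [0, 0, 0], "turn": [0, 0, 1], "hand": 8},
  ],
)

```text
clock: 12.82
eef_pos: [545.2, -97.5, 68.2]
tool_rot: [-3.141, 0.001, -1.433]
force: [-1.8, 2.7, 8.2]
width: 11.0
```

```bash
python3 r.py
```

```text
clk 12.82 tau7 -0.091 F [-1.8  2.7  8.2] T [0.481 0.426 0.09 ] yaw -1.4332 w 11.0 p [545.2 -97.5  68.2] q7 -0.557
```

play_rows(
  targets=[
    {"slide": [0, 0, 0], "turn": [0, 0, 1.5], "hand": 8},
    {"slide": [0, 0, 0], "turn": [0, 0, 0], "hand": 8},
  ],
)

```text
clock: 13.08
eef_pos: [545.1, -97.4, 68.1]
tool_rot: [-3.141, 0.001, -1.459]
force: [-2.1, 1.2, 7.7]
width: 10.7
```

```bash
python3 r.py
```

```text
clk 13.07 tau7 -0.138 F [-2.1  1.2  7.7] T [0.411 0.422 0.097] yaw -1.4587 w 10.7 p [545.1 -97.4  68.1] q7 -0.576
```

play_rows(
  targets=[
    {"slide": [0, 0, 0], "turn": [0, 0, 1.5], "hand": 8},
    {"slide": [0, 0, 0], "turn": [0, 0, 0], "hand": 8},
  ],
)

```text
clock: 13.32
eef_pos: [545.1, -97.4, 68.1]
tool_rot: [-3.141, 0.001, -1.485]
force: [-2.3, 1.8, 7.2]
width: 11.3
```

```bash
python3 r.py
```

```text
clk 13.32 tau7 -0.130 F [-2.3  1.8  7.2] T [0.444 0.412 0.065] yaw -1.4849 w 11.3 p [545.1 -97.4  68.1] q7 -0.596
```

play_rows(
  targets=[
    {"slide": [0, 0, 0], "turn": [0, 0, 1.5], "hand": 8},
    {"slide": [0, 0, 0], "turn": [0, 0, 0], "hand": 8},
  ],
)

```text
clock: 13.58
eef_pos: [545.1, -97.4, 68.1]
tool_rot: [-3.141, 0.001, -1.511]
force: [-1.4, 1.3, 7.3]
width: 10.9
```

```bash
python3 r.py
```

```text
clk 13.57 tau7 -0.053 F [-1.4  1.3  7.3] T [ 0.466  0.397 -0.007] yaw -1.5114 w 10.9 p [545.1 -97.4  68.1] q7 -0.616
```

play_rows(
  targets=[
    {"slide": [0, 0, 0], "turn": [0, 0, -7], "hand": 8},
    {"slide": [0, 0, 0], "turn": [0, 0, -7], "hand": 8},
    {"slide": [0, 0, 0], "turn": [0, 0, -7], "hand": 8},
    {"slide": [0, 0, 0], "turn": [0, 0, -6], "hand": 8},
    {"slide": [0, 0, 0], "turn": [0, 0, -1], "hand": 8},
  ],
)

```text
clock: 14.2
eef_pos: [545.2, -97.4, 68.1]
tool_rot: [-3.14, 0.001, -1.022]
force: [-1.2, 2.1, 6.3]
width: 10.8
```

```bash
python3 r.py
```

```text
clk 14.2 tau7 0.157 F [-1.2  2.1  6.3] T [ 0.453  0.386 -0.102] yaw -1.0218 w 10.8 p [545.2 -97.4  68.1] q7 -0.251
```

play_rows(
  targets=[
    {"slide": [0, 0, 0], "turn": [0, 0, -1.5], "hand": 8},
    {"slide": [0, 0, 0], "turn": [0, 0, 0], "hand": 8},
  ],
)

```text
clock: 14.45
eef_pos: [545.2, -97.4, 68.1]
tool_rot: [-3.14, 0.001, -0.997]
force: [-1.5, 2.7, 6.7]
width: 11.2
```

```bash
python3 r.py
```

```text
clk 14.45 tau7 0.132 F [-1.5  2.7  6.7] T [ 0.445  0.317 -0.071] yaw -0.9966 w 11.2 p [545.2 -97.4  68.1] q7 -0.233
```

play_rows(
  targets=[
    {"slide": [0, 0, 0], "turn": [0, 0, -1.5], "hand": 8},
    {"slide": [0, 0, 0], "turn": [0, 0, 0], "hand": 8},
  ],
)

```text
clock: 14.7
eef_pos: [545.2, -97.4, 68.1]
tool_rot: [-3.14, 0.001, -0.97]
force: [-1.5, 2.5, 6.8]
width: 11.0
```

```bash
python3 r.py
```

```text
clk 14.7 tau7 0.122 F [-1.5  2.5  6.8] T [ 0.513  0.373 -0.072] yaw -0.9704 w 11.0 p [545.2 -97.4  68.1] q7 -0.214
```

play_rows(
  targets=[
    {"slide": [0, 0, 0], "turn": [0, 0, -1.5], "hand": 8},
    {"slide": [0, 0, 0], "turn": [0, 0, 0], "hand": 8},
  ],
)

```text
clock: 14.95
eef_pos: [545.2, -97.4, 68.1]
tool_rot: [-3.14, 0.001, -0.944]
force: [-1.2, 2.0, 6.9]
width: 10.9
```

```bash
python3 r.py
```

```text
clk 14.95 tau7 0.127 F [-1.2  2.   6.9] T [ 0.45   0.37  -0.069] yaw -0.9442 w 10.9 p [545.2 -97.4  68.1] q7 -0.195
```

play_rows(
  targets=[
    {"slide": [0, 0, 0], "turn": [0, 0, -1.5], "hand": 8},
    {"slide": [0, 0, 0], "turn": [0, 0, 0], "hand": 8},
  ],
)

```text
clock: 15.2
eef_pos: [545.2, -97.4, 68.1]
tool_rot: [-3.14, 0.001, -0.918]
force: [-1.4, 1.8, 7.4]
width: 11.3
```

```bash
python3 r.py
```

```text
clk 15.2 tau7 0.045 F [-1.4  1.8  7.4] T [0.455 0.339 0.032] yaw -0.9177 w 11.3 p [545.2 -97.4  68.1] q7 -0.176
```

play_rows(
  targets=[
    {"slide": [0, 0, 0], "turn": [0, 0, -1], "hand": 8},
    {"slide": [0, 0, 0], "turn": [0, 0, 0], "hand": 8},
  ],
)

```text
clock: 15.45
eef_pos: [545.1, -97.4, 68.1]
tool_rot: [-3.14, 0.001, -0.9]
force: [-2.0, 2.5, 6.0]
width: 11.2
```

```bash
python3 r.py
```

```text
clk 15.45 tau7 0.069 F [-2.   2.5  6. ] T [ 0.461  0.376 -0.032] yaw -0.9004 w 11.2 p [545.1 -97.4  68.1] q7 -0.164
```

play_rows(
  targets=[
    {"slide": [0, 0, 0], "turn": [0, 0, -1], "hand": 8},
    {"slide": [0, 0, 0], "turn": [0, 0, 0], "hand": 8},
  ],
)

```text
clock: 15.7
eef_pos: [545.2, -97.4, 68.1]
tool_rot: [-3.14, 0.001, -0.883]
force: [-1.8, 3.1, 6.3]
width: 11.5
```

```bash
python3 r.py
```

```text
clk 15.7 tau7 0.105 F [-1.8  3.1  6.3] T [ 0.436  0.318 -0.062] yaw -0.8832 w 11.5 p [545.2 -97.4  68.1] q7 -0.151
```

play_rows(
  targets=[
    {"slide": [0, 0, 0], "turn": [0, 0, 8], "hand": 8},
    {"slide": [0, 0, 0], "turn": [0, 0, 8], "hand": 8},
    {"slide": [0, 0, 0], "turn": [0, 0, 8], "hand": 8},
    {"slide": [0, 0, 0], "turn": [0, 0, 8], "hand": 8},
    {"slide": [0, 0, 0], "turn": [0, 0, 4], "hand": 8},
  ],
)

```text
clock: 16.32
eef_pos: [545.1, -97.5, 68.1]
tool_rot: [-3.141, 0.001, -1.513]
force: [-1.9, 2.1, 6.0]
width: 10.9
```

```bash
python3 r.py
```

```text
clk 16.32 tau7 0.168 F [-1.9  2.1  6. ] T [0.434 0.412 0.177] yaw -1.5135 w 10.9 p [545.1 -97.5  68.1] q7 -0.615
```

play_rows(
  targets=[
    {"slide": [0, 0, 0], "turn": [0, 0, 1.5], "hand": 8},
    {"slide": [0, 0, 0], "turn": [0, 0, 0], "hand": 8},
  ],
)

```text
clock: 16.58
eef_pos: [545.1, -97.5, 68.1]
tool_rot: [-3.141, 0.001, -1.537]
force: [-1.9, 2.3, 7.2]
width: 11.1
```

```bash
python3 r.py
```

```text
clk 16.57 tau7 -0.140 F [-1.9  2.3  7.2] T [0.447 0.381 0.1  ] yaw -1.5372 w 11.1 p [545.1 -97.5  68.1] q7 -0.633
```

play_rows(
  targets=[
    {"slide": [0, 0, 0], "turn": [0, 0, 1.5], "hand": 8},
    {"slide": [0, 0, 0], "turn": [0, 0, 0], "hand": 8},
  ],
)

```text
clock: 16.82
eef_pos: [545.1, -97.5, 68.1]
tool_rot: [-3.141, 0.001, -1.563]
force: [-1.6, 2.7, 6.5]
width: 11.2
```

```bash
python3 r.py
```

```text
clk 16.82 tau7 -0.128 F [-1.6  2.7  6.5] T [0.4   0.369 0.065] yaw -1.5635 w 11.2 p [545.1 -97.5  68.1] q7 -0.653
```

play_rows(
  targets=[
    {"slide": [0, 0, 0], "turn": [0, 0, 1.5], "hand": 8},
    {"slide": [0, 0, 0], "turn": [0, 0, 0], "hand": 8},
  ],
)

```text
clock: 17.08
eef_pos: [545.1, -97.5, 68.1]
tool_rot: [-3.141, 0.001, -1.59]
force: [-1.5, 1.9, 7.1]
width: 11.1
```

```bash
python3 r.py
```

```text
clk 17.07 tau7 -0.132 F [-1.5  1.9  7.1] T [0.426 0.376 0.093] yaw -1.5897 w 11.1 p [545.1 -97.5  68.1] q7 -0.673
```

play_rows(
  targets=[
    {"slide": [0, 0, 0], "turn": [0, 0, 1.5], "hand": 8},
    {"slide": [0, 0, 0], "turn": [0, 0, 0], "hand": 8},
  ],
)

```text
clock: 17.32
eef_pos: [545.1, -97.4, 68.1]
tool_rot: [-3.141, 0.001, -1.616]
force: [-2.0, 2.4, 7.0]
width: 11.3
```

```bash
python3 r.py
```

```text
clk 17.32 tau7 -0.053 F [-2.   2.4  7. ] T [0.41  0.413 0.004] yaw -1.6160 w 11.3 p [545.1 -97.4  68.1] q7 -0.694
```

play_rows(
  targets=[
    {"slide": [0, 0, 0], "turn": [0, 0, 1.5], "hand": 8},
    {"slide": [0, 0, 0], "turn": [0, 0, 0], "hand": 8},
  ],
)

```text
clock: 17.58
eef_pos: [545.1, -97.4, 68.1]
tool_rot: [-3.141, 0.001, -1.642]
force: [-2.0, 2.3, 9.0]
width: 11.1
```

```bash
python3 r.py
```

```text
clk 17.57 tau7 -0.054 F [-2.   2.3  9. ] T [0.477 0.394 0.031] yaw -1.6423 w 11.1 p [545.1 -97.4  68.1] q7 -0.714
```

play_rows(
  targets=[
    {"slide": [0, 0, 0], "turn": [0, 0, 1], "hand": 8},
    {"slide": [0, 0, 0], "turn": [0, 0, 0], "hand": 8},
  ],
)

```text
clock: 17.82
eef_pos: [545.1, -97.4, 68.1]
tool_rot: [-3.141, 0.001, -1.66]
force: [-1.7, 1.5, 7.5]
width: 11.1
```

```bash
python3 r.py
```

```text
clk 17.82 tau7 -0.039 F [-1.7  1.5  7.5] T [0.418 0.365 0.015] yaw -1.6597 w 11.1 p [545.1 -97.4  68.1] q7 -0.727
```

The torque dipped and then stayed low (about 0.04), so the bolt appears free. Turning anticlockwise, with checks past the old stop.

play_rows(
  targets=[
    {"slide": [0, 0, 0], "turn": [0, 0, -8], "hand": 8},
    {"slide": [0, 0, 0], "turn": [0, 0, -8], "hand": 8},
    {"slide": [0, 0, 0], "turn": [0, 0, -8], "hand": 8},
    {"slide": [0, 0, 0], "turn": [0, 0, -8], "hand": 8},
    {"slide": [0, 0, 0], "turn": [0, 0, -6], "hand": 8},
  ],
)

```text
clock: 18.45
eef_pos: [545.1, -97.4, 68.1]
tool_rot: [-3.14, 0.001, -0.993]
force: [-1.4, 2.8, 6.5]
width: 10.9
```

play_rows(
  targets=[
    {"slide": [0, 0, 0], "turn": [0, 0, -2], "hand": 8},
    {"slide": [0, 0, 0], "turn": [0, 0, -2], "hand": 8},
    {"slide": [0, 0, 0], "turn": [0, 0, 0], "hand": 8},
  ],
)

```text
clock: 18.82
eef_pos: [545.1, -97.4, 68.1]
tool_rot: [-3.14, 0.001, -0.926]
force: [-1.7, 2.9, 7.4]
width: 11.0
```

```bash
python3 r.py
```

```text
clk 18.82 tau7 0.064 F [-1.7  2.9  7.4] T [ 0.424  0.295 -0.033] yaw -0.9264 w 11.0 p [545.1 -97.4  68.1] q7 -0.178
```

play_rows(
  targets=[
    {"slide": [0, 0, 0], "turn": [0, 0, -2], "hand": 8},
    {"slide": [0, 0, 0], "turn": [0, 0, 0], "hand": 8},
  ],
)

```text
clock: 19.08
eef_pos: [545.1, -97.4, 68.1]
tool_rot: [-3.14, 0.001, -0.891]
force: [-1.3, 2.3, 6.6]
width: 10.9
```

```bash
python3 r.py
```

```text
clk 19.07 tau7 0.063 F [-1.3  2.3  6.6] T [ 0.392  0.335 -0.002] yaw -0.8914 w 10.9 p [545.1 -97.4  68.1] q7 -0.153
```

play_rows(
  targets=[
    {"slide": [0, 0, 0], "turn": [0, 0, -2], "hand": 8},
    {"slide": [0, 0, 0], "turn": [0, 0, 0], "hand": 8},
  ],
)

```text
clock: 19.32
eef_pos: [545.1, -97.4, 68.1]
tool_rot: [-3.14, 0.001, -0.857]
force: [-2.1, 2.3, 7.0]
width: 11.3
```

```bash
python3 r.py
```

```text
clk 19.32 tau7 0.063 F [-2.1  2.3  7. ] T [0.437 0.339 0.018] yaw -0.8565 w 11.3 p [545.1 -97.4  68.1] q7 -0.128
```

play_rows(
  targets=[
    {"slide": [0, 0, 0], "turn": [0, 0, -2], "hand": 8},
    {"slide": [0, 0, 0], "turn": [0, 0, 0], "hand": 8},
  ],
)

```text
clock: 19.58
eef_pos: [545.1, -97.4, 68.1]
tool_rot: [-3.14, 0.001, -0.822]
force: [-2.7, 2.3, 7.0]
width: 10.9
```

```bash
python3 r.py
```

```text
clk 19.57 tau7 0.062 F [-2.7  2.3  7. ] T [ 0.549  0.323 -0.006] yaw -0.8217 w 10.9 p [545.1 -97.4  68.1] q7 -0.104
```

play_rows(
  targets=[
    {"slide": [0, 0, 0], "turn": [0, 0, -2], "hand": 8},
    {"slide": [0, 0, 0], "turn": [0, 0, -2], "hand": 8},
    {"slide": [0, 0, 0], "turn": [0, 0, 0], "hand": 8},
  ],
)

```text
clock: 19.95
eef_pos: [545.1, -97.4, 68.1]
tool_rot: [-3.14, 0.001, -0.752]
force: [-1.5, 1.4, 7.2]
width: 10.9
```

```bash
python3 r.py
```

```text
clk 19.95 tau7 0.063 F [-1.5  1.4  7.2] T [ 0.48   0.362 -0.015] yaw -0.7518 w 10.9 p [545.1 -97.4  68.1] q7 -0.054
```

play_rows(
  targets=[
    {"slide": [0, 0, 0], "turn": [0, 0, -4], "hand": 8},
    {"slide": [0, 0, 0], "turn": [0, 0, 0], "hand": 8},
  ],
)

```text
clock: 20.2
eef_pos: [545.1, -97.5, 68.1]
tool_rot: [-3.14, 0.0, -0.682]
force: [-0.4, 1.9, 6.7]
width: 11.4
```

```bash
python3 r.py
```

```text
clk 20.2 tau7 0.114 F [-0.4  1.9  6.7] T [0.417 0.298 0.043] yaw -0.6818 w 11.4 p [545.1 -97.5  68.1] q7 -0.005
```

play_rows(
  targets=[
    {"slide": [0, 0, 0], "turn": [0, 0, -5], "hand": 8},
    {"slide": [0, 0, 0], "turn": [0, 0, -5], "hand": 8},
    {"slide": [0, 0, 0], "turn": [0, 0, -5], "hand": 8},
    {"slide": [0, 0, 0], "turn": [0, 0, -3], "hand": 8},
    {"slide": [0, 0, 0], "turn": [0, 0, 0], "hand": 8},
  ],
)

```text
clock: 20.82
eef_pos: [545.2, -97.4, 68.2]
tool_rot: [-3.14, -0.0, -0.368]
force: [-2.2, 1.9, 6.3]
width: 10.8
```

```bash
python3 r.py
```

```text
clk 20.82 tau7 0.087 F [-2.2  1.9  6.3] T [ 0.502  0.322 -0.033] yaw -0.3679 w 10.8 p [545.2 -97.4  68.2] q7 0.212
```

play_rows(
  targets=[
    {"slide": [0, 0, 0], "turn": [0, 0, -2], "hand": 8},
    {"slide": [0, 0, 0], "turn": [0, 0, 0], "hand": 8},
  ],
)

```text
clock: 21.08
eef_pos: [545.1, -97.4, 68.1]
tool_rot: [-3.14, -0.0, -0.333]
force: [-0.6, 2.7, 6.9]
width: 11.2
```

```bash
python3 r.py
```

```text
clk 21.07 tau7 0.060 F [-0.6  2.7  6.9] T [ 0.47   0.278 -0.06 ] yaw -0.3330 w 11.2 p [545.1 -97.4  68.1] q7 0.236
```

play_rows(
  targets=[
    {"slide": [0, 0, 0], "turn": [0, 0, -2], "hand": 8},
    {"slide": [0, 0, 0], "turn": [0, 0, 0], "hand": 8},
  ],
)

```text
clock: 21.32
eef_pos: [545.2, -97.4, 68.1]
tool_rot: [-3.14, -0.0, -0.298]
force: [-1.5, 2.6, 6.9]
width: 11.0
```

```bash
python3 r.py
```

```text
clk 21.32 tau7 0.060 F [-1.5  2.6  6.9] T [ 0.505  0.392 -0.038] yaw -0.2981 w 11.0 p [545.2 -97.4  68.1] q7 0.260
```

play_rows(
  targets=[
    {"slide": [0, 0, 0], "turn": [0, 0, -2], "hand": 8},
    {"slide": [0, 0, 0], "turn": [0, 0, 0], "hand": 8},
  ],
)

```text
clock: 21.58
eef_pos: [545.2, -97.4, 68.1]
tool_rot: [-3.14, -0.0, -0.263]
force: [-0.8, 2.4, 7.9]
width: 11.0
```

```bash
python3 r.py
```

```text
clk 21.57 tau7 0.060 F [-0.8  2.4  7.9] T [0.5   0.269 0.049] yaw -0.2632 w 11.0 p [545.2 -97.4  68.1] q7 0.283
```

play_rows(
  targets=[
    {"slide": [0, 0, 0], "turn": [0, 0, -1.5], "hand": 8},
    {"slide": [0, 0, 0], "turn": [0, 0, 0], "hand": 8},
  ],
)

```text
clock: 21.82
eef_pos: [545.2, -97.4, 68.1]
tool_rot: [-3.14, -0.0, -0.237]
force: [-1.6, 1.9, 6.3]
width: 11.3
```

```bash
python3 r.py
```

```text
clk 21.82 tau7 0.108 F [-1.6  1.9  6.3] T [ 0.51   0.276 -0.033] yaw -0.2373 w 11.3 p [545.2 -97.4  68.1] q7 0.301
```

Stop felt at the open position (yaw about -0.25 = stem 0.97). Releasing, rising, and turning for the bar.

play_rows(
  targets=[
    {"slide": [0, 0, 0], "turn": [0, 0, 0.5], "hand": 20},
    {"slide": [0, 0, 0], "turn": [0, 0, 0], "hand": 40},
    {"slide": [0, 0, -25], "turn": [0, 0, 0], "hand": 40},
    {"slide": [0, 0, -45], "turn": [0, 0, 0], "hand": 40},
    {"slide": [0, 0, -45], "turn": [0, 0, 0], "hand": 40},
  ],
)

```text
clock: 22.45
eef_pos: [544.8, -98.4, 183.2]
tool_rot: [3.141, 0.001, -0.246]
force: [0.8, 0.3, 0.2]
width: 40.1
```

play_rows(
  targets=[
    {"slide": [0, 0, 0], "turn": [0, 0, 10.2], "hand": 40},
    {"slide": [0, 0, 0], "turn": [0, 0, 10.2], "hand": 40},
    {"slide": [0, 0, 0], "turn": [0, 0, 10.2], "hand": 40},
    {"slide": [0, 0, 0], "turn": [0, 0, 10.2], "hand": 40},
    {"slide": [0, 0, 0], "turn": [0, 0, 10.2], "hand": 40},
  ],
)

```text
clock: 23.08
eef_pos: [545.0, -98.2, 182.2]
tool_rot: [3.141, -0.0, -1.142]
force: [0.1, -0.4, 0.7]
width: 39.9
```

play_rows(
  targets=[
    {"slide": [0, 0, 0], "turn": [0, 0, 10.2], "hand": 40},
    {"slide": [0, 0, 0], "turn": [0, 0, 10.2], "hand": 40},
    {"slide": [0, 0, 0], "turn": [0, 0, 10.2], "hand": 40},
    {"slide": [0, 0, 0], "turn": [0, 0, 10.2], "hand": 40},
    {"slide": [0, 0, 0], "turn": [0, 0, 0], "hand": 40},
  ],
)

```text
clock: 23.7
eef_pos: [544.9, -98.1, 182.0]
tool_rot: [3.141, -0.001, -1.846]
force: [0.5, 1.2, -0.2]
width: 40.3
```

```bash
python3 r.py
python3 - <<'E'
from ov import *
import pickle
print(read_state()['qpos'].round(2))
C=calibration('wrist');im,d=get_image('wrist')
pickle.dump((C,im,d),open('w3.pkl','wb'));cv2.imwrite('pics/w3.png',im)
psi=-.27
y=np.array([-np.sin(psi),np.cos(psi)])
w=np.array([545.1,-97.5]);b=w+80*y;p=w+68.5*y
print('bar',b,'hinge',w+140*y)
B=[(b[0],b[1],psi,41,10,86,96,(0,0,255)),(w[0],w[1],psi+1.58,46,12,64,92,(0,255,255)),(p[0],p[1],psi,110,190,0,12,(255,0,0))]
cv2.imwrite('pics/ovw3.png',overlay(im,C,B,(0,0,560,420),1.4))
im,d=get_image('top');cv2.imwrite('pics/top3.png',im)
E
```

```text
clk 23.7 tau7 -0.484 F [ 0.5  1.2 -0.2] T [-0.04   0.016 -0.007] yaw -1.8462 w 40.3 p [544.9 -98.1 182. ] q7 -1.030
[-0.41  0.72  0.89  1.86 -0.7   0.91 -1.03]
bar [566.43851494 -20.39832829] hinge [582.44240114  37.42792549]
```

View pics/ovw3.png

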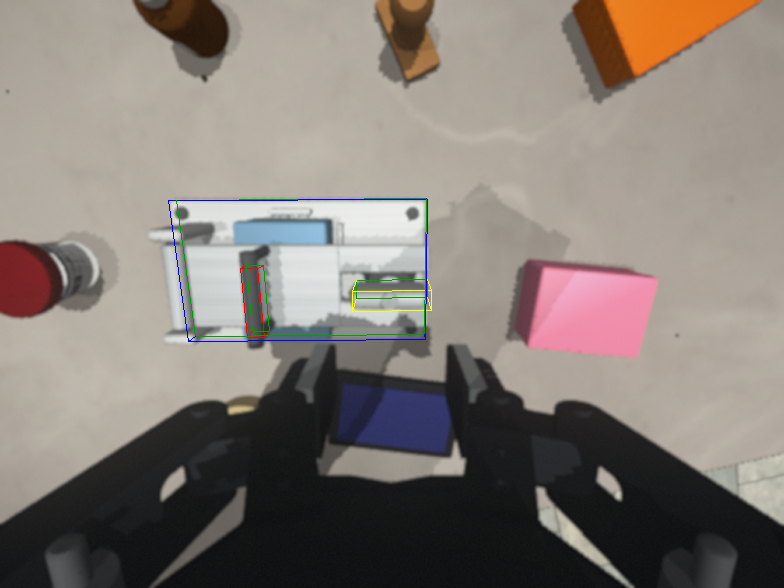

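Run:
```python
from ov import *
import pickle
C,im,d=pickle.load(open('w3.pkl','rb'))
psi=-.27
y=np.array([-np.sin(psi),np.cos(psi)])
w=np.array([545.1,-97.5]);b=w+80*y
B=[(b[0],b[1],psi,41,10,86,96,(0,0,255)),(w[0],w[1],psi+1.58,46,12,64,92,(0,255,255))]
cv2.imwrite('pics/ovw3c.png',overlay(im,C,B,(105,130,210,125),3.7))
for u,v in [(183,200),(183,215),(180,190)]: print(px('wrist',d[v,u],u,v,C))
```

```text
[578.27931135 -26.82923367  93.74459228]
[566.73330858 -22.7469746   94.52750529]
[586.51823324 -27.30164846  93.454587  ]
```

View pics/ovw3c.png

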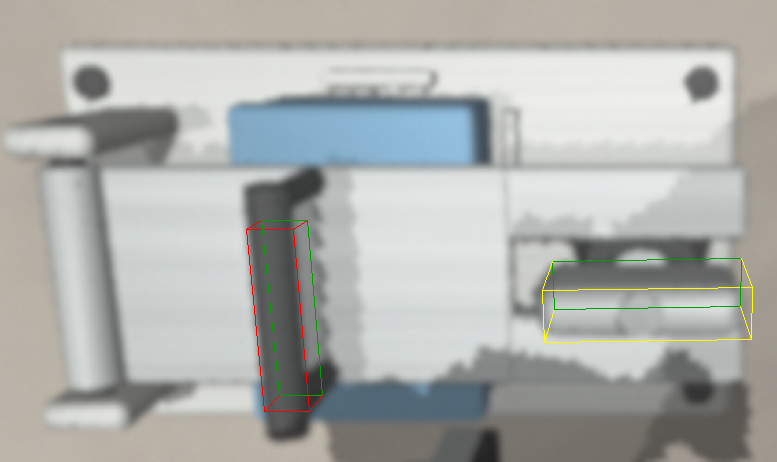

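play_rows(
  targets=[
    {"slide": [-40, 0.2, 0], "turn": [0, 0, 0], "hand": 40},
    {"slide": [-40, 0.2, 20], "turn": [0, 0, 0], "hand": 40},
    {"slide": [0, 0, 45], "turn": [0, 0, 0], "hand": 40},
    {"slide": [0, 0, 30], "turn": [0, 0, 0], "hand": 40},
    {"slide": [0, 0, 13], "turn": [0, 0, 0], "hand": 40},
  ],
)

```text
clock: 24.42
eef_pos: [565.7, -20.8, 72.9]
tool_rot: [3.139, -0.0, -1.846]
force: [1.6, -0.3, -0.7]
width: 40.0
```

play_rows(
  targets=[
    {"slide": [0, 0, 0], "turn": [0, 0, 0], "hand": 30},
  ],
)

```text
clock: 24.55
eef_pos: [566.4, -21.4, 74.1]
tool_rot: [3.141, -0.0, -1.848]
force: [0.7, 0.9, 1.0]
width: 30.2
```

```bash
python3 r.py
python3 - <<'E'
from h import *
im,d=get_image('wrist');cv2.imwrite('pics/w4.png',im)
E
```

```text
clk 24.55 tau7 0.066 F [0.7 0.9 1. ] T [-0.042 -0.     0.004] yaw -1.8477 w 30.2 p [566.4 -21.4  74.1] q7 -1.041
```

View pics/w4.png

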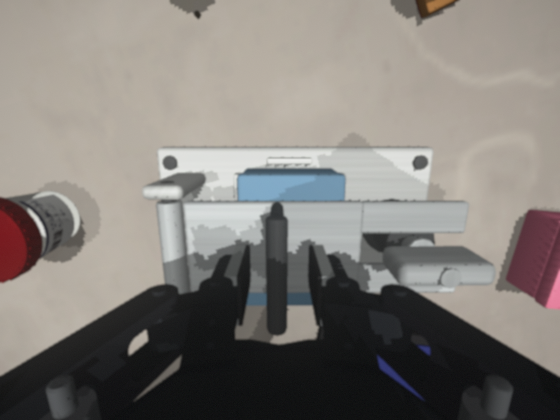

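The bar at pixel (277,265) is centred between the fingers (248 to 310), and the wing lies along the slot at (440,265). Closing and lifting.

play_rows(
  targets=[
    {"slide": [0, 0, 0], "turn": [0, 0, 0], "hand": 14},
    {"slide": [0, 0, 0], "turn": [0, 0, 0], "hand": 6},
    {"slide": [0, 0, 0], "turn": [0, 0, 0], "hand": 6},
    {"slide": [0, 0, 0], "turn": [0, 0, 0], "hand": 6},
  ],
)

```text
clock: 25.1
eef_pos: [567.6, -20.5, 75.6]
tool_rot: [-3.14, 0.002, -1.847]
force: [-0.1, 1.6, 6.7]
width: 7.6
```

play_rows(
  targets=[
    {"slide": [-3.8, 0, -5.8], "turn": [0, 0, 0], "hand": 6},
  ],
)

```text
clock: 25.22
eef_pos: [568.3, -17.9, 80.1]
tool_rot: [-3.14, -0.001, -1.848]
force: [4.4, -1.8, -10.2]
width: 7.8
```

```bash
python3 r.py
```

```text
clk 25.23 tau7 0.169 F [  4.4  -1.8 -10.2] T [-0.597 -0.83  -0.008] yaw -1.8481 w 7.8 p [568.3 -17.9  80.1] q7 -1.057
```

play_rows(
  targets=[
    {"slide": [-4.3, 0, -5.4], "turn": [0, 0, 0], "hand": 6},
    {"slide": [-4.9, 0, -5.0], "turn": [0, 0, 0], "hand": 6},
  ],
)

```text
clock: 25.48
eef_pos: [570.5, -10.0, 90.9]
tool_rot: [-3.14, -0.003, -1.849]
force: [3.8, -4.6, -6.4]
width: 7.7
```

```bash
python3 r.py
python3 - <<'E'
from h import *
im,d=get_image('scene');cv2.imwrite('pics/s5.png',cv2.resize(im[150:300,170:370],None,fx=4,fy=4,interpolation=cv2.INTER_CUBIC))
E
```

```text
clk 25.48 tau7 0.118 F [ 3.8 -4.6 -6.4] T [-1.031 -0.632  0.015] yaw -1.8487 w 7.7 p [570.5 -10.   90.9] q7 -1.088
```

View pics/s5.png

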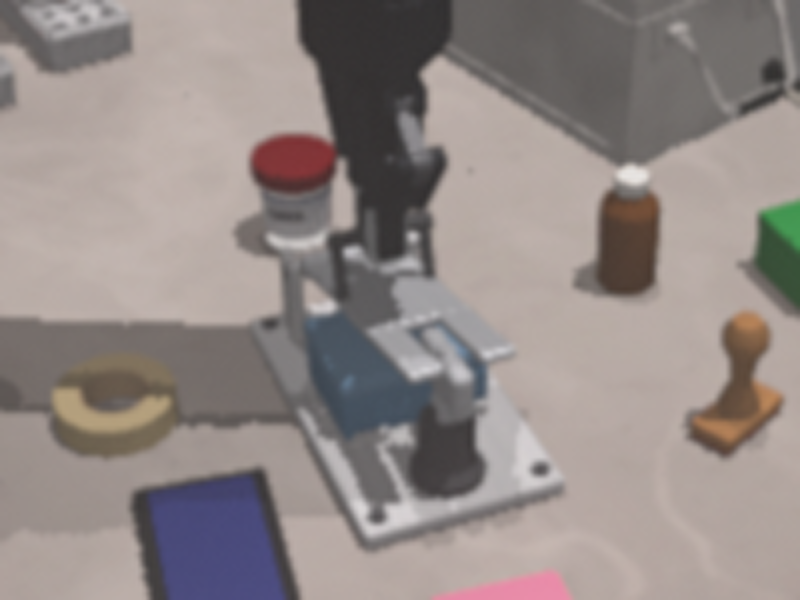

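The strap is rising with the wing passing through the slot. Continuing the arc.

play_rows(
  targets=[
    {"slide": [-5.3, 0, -4.4], "turn": [0, 0, 0], "hand": 6},
    {"slide": [-5.8, 0, -3.9], "turn": [0, 0, 0], "hand": 6},
    {"slide": [-6.1, 0, -3.3], "turn": [0, 0, 0], "hand": 6},
    {"slide": [-6.4, 0, -2.7], "turn": [0, 0, 0], "hand": 6},
  ],
)

```text
clock: 26.02
eef_pos: [576.0, 9.1, 106.2]
tool_rot: [-3.139, -0.007, -1.851]
force: [-2.0, -10.5, 3.7]
width: 7.8
```

```bash
python3 r.py
```

```text
clk 26.02 tau7 0.054 F [ -2.  -10.5   3.7] T [-2.341  0.485  0.073] yaw -1.8510 w 7.8 p [576.    9.1 106.2] q7 -1.149
```

play_rows(
  targets=[
    {"slide": [-6.7, 0, -2], "turn": [0, 0, 0], "hand": 6},
    {"slide": [-6.8, 0, -1.3], "turn": [0, 0, 0], "hand": 6},
    {"slide": [-6.9, 0, -0.6], "turn": [0, 0, 0], "hand": 6},
    {"slide": [-3.5, 0, -0.1], "turn": [0, 0, 0], "hand": 6},
    {"slide": [0, 0, 0], "turn": [0, 0, 0], "hand": 6},
  ],
)

```text
clock: 26.65
eef_pos: [582.9, 32.9, 112.5]
tool_rot: [-3.139, -0.003, -1.85]
force: [-5.7, -6.5, 21.4]
width: 7.7
```

```bash
python3 r.py
python3 - <<'E'
from h import *
im,d=get_image('scene');cv2.imwrite('pics/s6.png',cv2.resize(im[150:300,170:370],None,fx=4,fy=4,interpolation=cv2.INTER_CUBIC))
E
```

```text
clk 26.65 tau7 -0.114 F [-5.7 -6.5 21.4] T [-1.658  1.369  0.078] yaw -1.8502 w 7.7 p [582.9  32.9 112.5] q7 -1.199
```

View pics/s6.png

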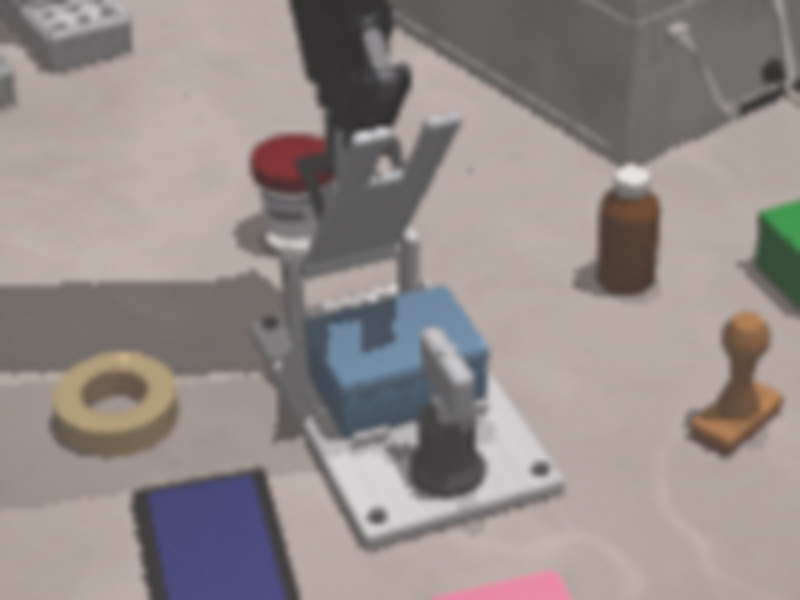

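play_rows(
  targets=[
    {"slide": [0, 0, 0], "turn": [0, 0, 0], "hand": 11},
    {"slide": [0, 0, 0], "turn": [0, 0, 0], "hand": 16},
    {"slide": [0, 0, 0], "turn": [0, 0, 0], "hand": 18},
  ],
)

```text
clock: 27.08
eef_pos: [582.6, 38.4, 108.5]
tool_rot: [3.14, 0.001, -1.847]
force: [0.2, 0.2, 0.5]
width: 18.2
```

```bash
python3 r.py
python3 - <<'E'
from h import *
im,d=get_image('wrist');cv2.imwrite('pics/w7.png',im)
E
```

```text
clk 27.07 tau7 -0.001 F [0.2 0.2 0.5] T [-0.012  0.012 -0.019] yaw -1.8471 w 18.2 p [582.6  38.4 108.5] q7 -1.199
```

View pics/w7.png

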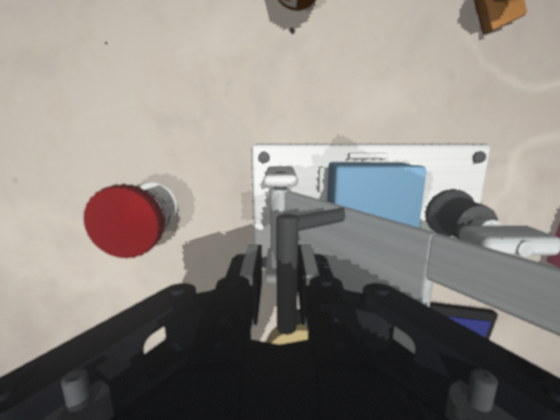

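play_rows(
  targets=[
    {"slide": [2, 0, 0], "turn": [0, 0, 0], "hand": 18},
    {"slide": [0, 0, -15], "turn": [0, 0, 0], "hand": 18},
    {"slide": [0, 0, -25], "turn": [0, 0, 0], "hand": 18},
    {"slide": [0, 0, -50], "turn": [0, 0, 0], "hand": 18},
    {"slide": [0, 0, -60], "turn": [0, 0, 0], "hand": 18},
  ],
)

```text
clock: 27.75
eef_pos: [581.9, 35.2, 260.5]
tool_rot: [3.14, -0.001, -1.849]
force: [2.1, 0.5, 0.1]
width: 17.8
```

play_rows(
  targets=[
    {"slide": [-40, 0, -10], "turn": [0, 0, 0], "hand": 18},
    {"slide": [-40, 0, 0], "turn": [0, 0, 0], "hand": 18},
    {"slide": [0, 0, 0], "turn": [0, 0, 0], "hand": 18},
  ],
)

```text
clock: 28.12
eef_pos: [604.9, 116.6, 269.1]
tool_rot: [3.141, 0.002, -1.841]
force: [-0.4, 0.3, -1.1]
width: 17.9
```

```bash
python3 r.py
python3 - <<'E'
from h import *
im,d=get_image('scene');cv2.imwrite('pics/s8.png',cv2.resize(im[150:300,170:370],None,fx=4,fy=4,interpolation=cv2.INTER_CUBIC))
im,d=get_image('top');cv2.imwrite('pics/t8.png',cv2.resize(im[130:310,200:380],None,fx=3.3,fy=3.3,interpolation=cv2.INTER_CUBIC))
E
```

```text
clk 28.12 tau7 -0.161 F [-0.4  0.3 -1.1] T [-0.053  0.004  0.047] yaw -1.8414 w 17.9 p [604.9 116.6 269.1] q7 -1.493
```

View pics/s8.png

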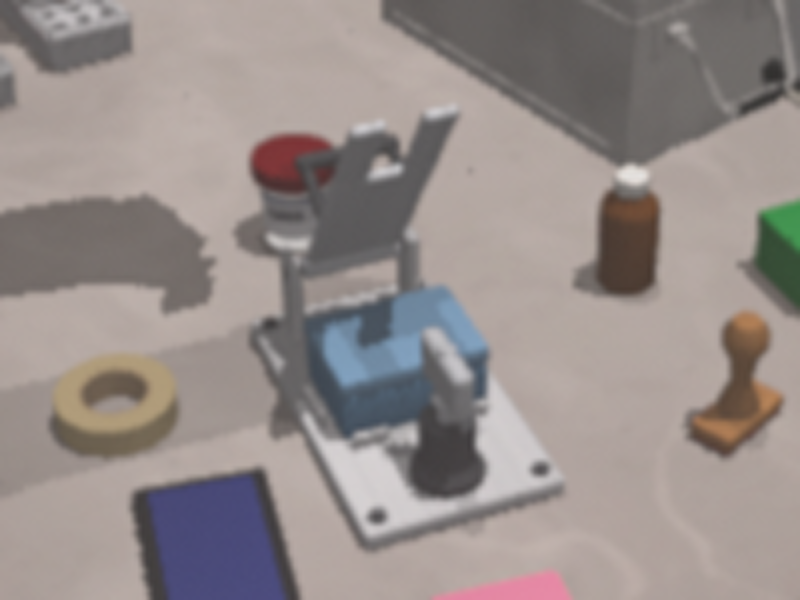

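View pics/t8.png

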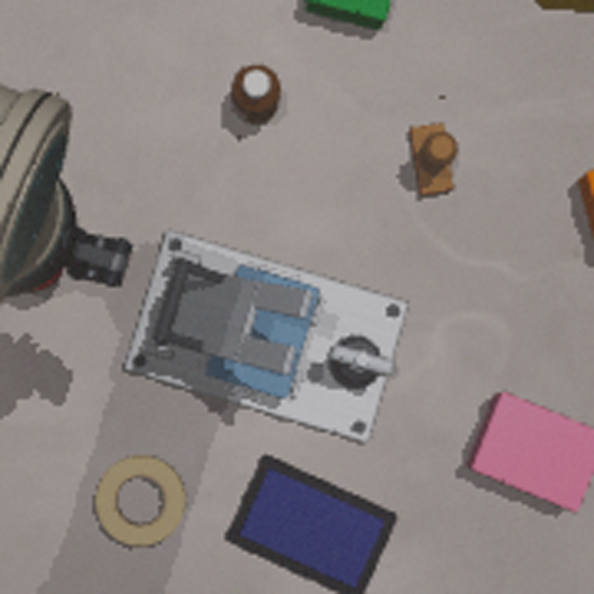

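Run:
```python
from h import *
im,d=get_image('top');C=calibration('top')
for u,v in [(305,293),(298,286),(290,342),(270,320),(220,315)]:
    a,b=200+u/3.3,130+v/3.3; print(px('top',d[int(round(b)),int(round(a))],a,b,C).round(1))
f=lambda u,v,z: ray(C,200+u/3.3,130+v/3.3,z)
w=f(335,355,92)-f(395,368,92);print('wing dir',np.arctan2(w[1],w[0])-1.571)
```

```text
[583.1 -53.1 194. ]
[588.  -48.8 187.4]
[556.2 -49.1  53.5]
[571.8 -34.4  52.7]
[571.2   1.3 126.2]
wing dir -0.19418309816476342
```

```bash
python3 -c "
from cell import *
print(finish_job())"
```

```text
the job is handed in; nothing more can be done
None
```

The wing bolt is free and turned to its open stop. The strap stands open at about 57°, and I have handed the job in (28 s of the 72 s used; `finish_job` gives no verdict).

**Bolt:** I rocked the wing in small arcs and reversed after each stop gave. I felt the last step on the sixth stroke, after which the turning resistance dropped and stayed low. The highest wing torque I read was about 0.24 N m, below the 0.35 N m limit. I only read the torque every row or few, so brief peaks on the faster turns are not covered.

**Open position:** I turned it anticlockwise until I felt the end stop, at about 0.97 rad on the stem.

**Strap:** I lifted it by its bar through the arc, then opened the fingers and moved the arm clear.

**Last checks:**
- **Strap angle:** the fork tip's height and distance from the hinge give about 0.99 to 1.0 rad. One noisy edge pixel gave 1.07 instead, and slopes between pixels on the strap gave about 0.95; all are above 0.8.
- **Wing direction:** a rough reading from the top picture differed by about 0.08 rad from the strap's slot direction. That is within pixel error and agrees with the stop I felt.
- **Surroundings:** the slide box looks flat in its place and the bystanders in view look unmoved, judged by eye. The wrist force was near zero with the arm clear.

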